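Load the filter holder and click the sample carriage home

TASK

Put the rectangular filter holder flat into the open pocket of the sample counter's carriage, let go of it, then push the carriage in under the detector head just until the sprung catch snaps into the carriage's notch, and leave it caught there: neither short of the catch nor pushed on past it. Leave the other loose things on the bench where they are.

Things in the scene. Friction and masses are not known exactly. Their poses are not given: they have to be found in the camera images.
- holder: Rectangular filter holder: aluminium plate 70 (x) x 60 (y) x 20 mm (z) with white filter paper on top and an upright grip fin in the middle, 50 long (x) x 10 thick (y), from 20 to 53 mm above the underside. Loose, 0.15 to 0.31 kg. Origin: centre of the underside; z up, x along the fin. It fits the pocket either way round (yaw or yaw + half a turn).
- round_holder: A round filter holder of the same material with the same fin, disc 78 mm across and 20 mm thick; too wide for the pocket, not wanted. Loose. Origin: centre of the underside.
- counter: Fixed sample counter. Origin on the table under the pocket's centre when the carriage is fully out; z up, the carriage slides in towards +x. Grey base plate x -60 to 310, y -93 to 93, 12 mm thick. A dark catch block (x 30, y 56 to 84, 46 mm high) with a black plunger knob (to y 115 mm) is clamped beside the rails, anywhere from x 155 to 175 mm; its place differs each time and is not measured.
- pocket (a point): Centre of the pocket's floor in the carriage, moves with it; axes as the counter's. Floor 24 mm above the table. Pocket 75 (x) x 65 (y) mm inside; front and side walls 5 mm thick, 16 mm high above the floor; the rear (-x) wall is the higher push plate. Open above only while the carriage is out.
- push_face (a point): On the outer (-x) face of the carriage's upright push plate, 50 mm above the table, 43.5 mm behind the pocket's centre. Plate 75 mm wide (y), 6 mm thick, from 20 to 70 mm above the table. Once caught, this face is 20 to 40 mm in beyond the edge of the head above, so the tool must then lean 35 to 45 degrees, fingertips forward and down, to push that far.
- carriage (a joint): Travel of the carriage to +x in m: 0 fully out (starts within 20 mm), end stop 0.198; caught somewhere from 0.160 to 0.188. Drags with 2 to 3 N. From about 0.115 to 0.137 on, the plunger's roller is forced aside (5 to 8 N in all), rides on the side for about 25 mm, then snaps into the notch; pushing on past the notch takes about 25 N. Caught means in the notch, not at the stop.
- plunger (a joint): How far the catch's plunger is pressed back, in m: 0 fully out (before the carriage reaches it, and again when it is snapped into the notch), about 0.005 while it rides on the carriage's side before or past the notch.
- beaker: Glass beaker 72 mm across, 95 mm high, loose bystander. Origin: centre of the underside.
- dish: White dish 90 mm across, 18 mm high, loose bystander. Origin: centre of the underside.
- spatula: Spatula with a black handle, about 220 mm long, lying flat to the right of the counter, loose bystander.
- reagent: Amber jar 64 mm across, 130 mm high, loose bystander. Origin: centre of the underside.
- tin: Steel tin 96 mm across, 100 mm high, loose bystander. Origin: centre of the underside.
- head_edge (a point): Middle of the front (-x) lower edge of the yellow detector head that overhangs the rails; axes as the counter's. The head reaches from here 175 mm to +x, 75 mm to either side and 75 mm up (a can on it 72 mm higher). Underside 170 mm above the table, free below it except for a column 30 mm wide at the -y side (63 to 173 mm in, 37 to 67 mm to -y of this point).
There are look-alikes about, which are no part of the job. What is shaped like the holder but pink is not meant.

How it is judged (in metres and radians):
On the way:
1. the rectangular holder lies flat in the pocket of the carriage, let go, with the carriage still out (z of holder in the frame of pocket between -0.003 and 0.003 m and horizontal distance between holder and pocket below 0.006 m and angle between the x axis of holder and the x axis of pocket, either way round below 0.15 rad and angle between holder's own z axis and vertical below 0.08 rad and contact force between the fingers and holder below 0.3 N and value of joint carriage below 0.08 m), for 0.2 s.
At the end, for the whole second after the job is handed in: The carriage rests 157 to 190 mm in with the plunger snapped out into its notch (pressed back less than 1.5 mm), and the rectangular holder still lies flat in the pocket (within 6 mm of its centre, 3 mm in height and 0.08 rad of level, turned less than 0.15 rad), at rest (value of joint carriage between 0.157 and 0.19 m and value of joint plunger below 0.0015 m and velocity of joint carriage between -0.005 and 0.005 m/s and z of holder in the frame of pocket between -0.003 and 0.003 m and horizontal distance between holder and pocket below 0.006 m and angle between the x axis of holder and the x axis of pocket, either way round below 0.15 rad and angle between holder's own z axis and vertical below 0.08 rad and linear speed of holder below 0.01 m/s); the robot touches nothing.
It fails at once if another loose thing on the bench is moved more than 40 mm (distance of any of round_holder, beaker, dish, spatula, reagent, tin from where it was at the start of the episode above 0.04 m).
It also fails if it takes over 64 s, if anything falls off the work surface, if the arm or the gripper's body presses on something with over 40 N, if the wrist force passes 120 N, or if a joint passes its speed limit or range.

ROBOT

A 6-joint arm with a two-finger parallel gripper is mounted at the origin on the work surface. World frame = base frame: x ahead of the robot, y to its left, z up, the work surface at z = 0. Lengths are in m, angles in degrees, forces in N, time in s.
With the tool pointing down it reaches from about 0.4 to 0.825 m from the base axis. Payload 7 kg.
Tool frame: the origin (TCP) lies at the very end of the fingers, on their centre line; the grasp point (between the pads) lies 19 mm behind it (ctrl.grasp_offset is the distance from the TCP to the grasp point, in m); z points along the fingers, y is the line along which they close (so a half turn about z gives the same grasp; the last joint's range is limited). The gripper opens to 88 mm and grips with 3 to 60 N. Pads are 19 mm wide; open, the fingers measure 130 mm over their backs; the gripper's body (78 mm by 193 mm) begins 47 mm behind the grasp point.
Start: joints at [86.35, 20.546, 0.682, 0, -70.136, -16.507], TCP at [0.233, 0.634, 0.227] pointing down, gripper open.
Joint ranges: [-176.03, 176.03], [-82.01, 121.73], [-58.28, 71.71], [-173.87, 95.51], [-174.79, -0.11], [-173.66, 173.66]. Speed limits (degrees/s): [136.94, 136.94, 172.46, 180, 180, 180].

INTERFACE

Orientations are given as [roll, pitch, yaw] about the fixed x, y, z axes, in that order (R = Rz(yaw) Ry(pitch) Rx(roll)).
In Python, from plant import ctrl gives the robot as it stands. The module is installed in compiled form; this text tells all that it offers.
- The arm moves only by the tool jog_arm, never from a script. Its argument "plan" is a list that holds one entry, the list of rows, each a list of 7 numbers: the opening, from 0 (shut) to 1 (fully open), then the shift along the tool's x, y, z in m, then the turn, a rotation vector about the tool's x, y, z in degrees. A call has 1 to 20 rows; each row is the pose to reach, as a shift and turn from the pose commanded when the call began, along the tool's axes at that moment; what a row does not reach only later rows make up. A row lasts 1/8 s, in which the tool goes at most 62.5 mm and 10.7 degrees, less where a joint would pass 70% of its speed; a pose out of reach is approached as far as the arm can. A call with a gripper value outside its range is refused whole. The fingers move at their own pace and stop on an object; the grip force is fixed at half the most. Time passes only in rows, so rows that repeat a pose let the fingers close. It gives the time, the measured TCP pose, the force, the opening and the grip force at its end, in the units of the state.
- ctrl.get_obs(): the state, without advancing time (a new reading comes with each control period).
- ctrl.snapshot(name): name is "side" or "top" or "wrist"; returns a dict with "image" (384x512x3 uint8, red, green, blue), "vertical_fov" (degrees; the focal length in pixels is half the picture's height over the tangent of half this angle, whatever the lens; pixels are square), "cx", "cy" (the principal point, pixels), "k1" (the pictures are not rectified: a ray, as slopes to the right and down, at radius r is drawn at 1 + k1 r^2 times it, then the intrinsics apply), "R" (3x3) and "t" (3): a world point X has camera coordinates R X + t; the wrist camera has in their place "T_tool_cam" (4x4, takes a point from camera to tool coordinates, whose origin is the TCP and whose axes are the flange's). Camera axes: x right, y down, z forward; pixel columns grow to the right and rows downward; lengths in m; the calibration is good to about 2 mm. A picture is of the moment at which its call begins: read the wrist's pose just before it. There is no depth.
- ctrl.close_job(): hands the job in; it is judged then, once.
The state is a dict: "clock": time; "joint_pos": joint angles; "qvel": joint speeds; "tau": joint torques, N m; "tool_pos": TCP position; "orientation": TCP orientation; "force": force on the tool from outside, world axes, zero at the start; "moment": the same for the moment, N m; "opening": finger opening in m; "gripper_force": force on a finger pad.
Only numpy, scipy, OpenCV 4.12 (cv2) and the standard library are available. Lean on these libraries where they do the work, as an engineer would, in place of code of your own. Each camera call takes 0.05 s, during which the arm holds its last target. There are 200 camera calls.

## Working session

There is one attempt and no reset: what is moved stays moved. The work goes in short steps, Python scripts to look and compute and a tool call to move; the robot and the scene stay as the last step left them, time stands still between calls to the robot, and variables do not carry over. Pictures are saved under pics/ and viewed, at most 10 in all, crops included, and the job is handed in when it is done.

Besides the shell and the picture viewer there is one more tool, called by a JSON object that holds its "api" and its "payload". jog_arm: Moves the arm, as the interface text tells. Its arguments: {"type":"object","properties":{"plan":{"type":"array","items":{"type":"array","items":{"type":"array","items":{"type":"number"}}}}},"required":["plan"]}

```bash
mkdir -p pics; cat > h.py <<'E'
import numpy as np, cv2, pickle
from scipy.spatial.transform import Rotation as Ro
def K(s):
    f=s["image"].shape[0]/2/np.tan(np.radians(s["vertical_fov"]/2)); return np.array([[f,0,s["cx"]],[0,f,s["cy"]],[0,0,1.]])
def pose(s):
    return (np.array(s["R"]),np.array(s["t"]))
def take(name,tag):
    from plant import ctrl
    o=ctrl.get_obs(); s=dict(ctrl.snapshot(name))
    if "T_tool_cam" in s:
        T=np.eye(4); T[:3,:3]=Ro.from_euler("xyz",o["orientation"],degrees=True).as_matrix(); T[:3,3]=o["tool_pos"]
        C=np.linalg.inv(T@np.array(s["T_tool_cam"])); s["R"]=C[:3,:3]; s["t"]=C[:3,3]
    pickle.dump(s,open(f"pics/{tag}.pkl","wb")); return s
def load(tag): return pickle.load(open(f"pics/{tag}.pkl","rb"))
def dist(s): return np.array([s["k1"],0,0,0,0.])
def ray(s,uv):
    p=cv2.undistortPoints(np.array([[uv]],float),K(s),dist(s))[0,0]
    R,t=pose(s); return -R.T@t, R.T@np.array([p[0],p[1],1])
def at_z(s,uv,z):
    c,d=ray(s,uv); return c+d*(z-c[2])/d[2]
def proj(s,P):
    R,t=pose(s); return cv2.projectPoints(np.atleast_2d(P).astype(float),cv2.Rodrigues(R)[0],t,K(s),dist(s))[0][:,0]
def save(img,name): cv2.imwrite(f"pics/{name}.png",img[:,:,::-1])
def crop(s,u0,v0,w,h,k,name): save(cv2.resize(s["image"][v0:v0+h,u0:u0+w],None,fx=k,fy=k,interpolation=cv2.INTER_CUBIC),name)
E
python3 - <<'E'
from h import *
from plant import ctrl
print(ctrl.get_obs(), ctrl.grasp_offset)
for n in ("top","side"):
    s=take(n,n+"0"); print(n,s["vertical_fov"],s["cx"],s["cy"],s["k1"],-s["R"].T@s["t"])
    save(cv2.resize(s["image"],(800,600),interpolation=cv2.INTER_CUBIC),n+"0")
E
```

```text
{'clock': 0.0, 'joint_pos': array([ 8.63502116e+01,  2.05922597e+01,  6.32690979e-01, -1.90241483e-02,
       -7.01339183e+01, -1.65087047e+01]), 'qvel': array([-0.05206411, -0.06036683, -0.04068721,  0.07328427, -0.10556198,
        0.03453689]), 'tau': array([ 3.44524378e-04, -5.82717204e+01,  2.93068331e+01,  6.99758783e+00,
        6.90480927e-03, -1.58240578e-04]), 'tool_pos': array([0.23246105, 0.63319287, 0.22560858]), 'orientation': array([ 1.79905285e+02, -9.42133508e-03, -2.01649647e+01]), 'force': array([0.49574375, 0.5244567 , 0.17271725]), 'moment': array([ 0.04504154, -0.03055355, -0.0147537 ]), 'gripper_force': 0.0, 'opening': 0.08780083905623168} 0.0188
top 48.29698390966537 258.33199471419414 191.0645861229397 0.008755605935029772 [0.40925764 0.01994841 1.52045339]
side 44.5485051064466 265.5885050989202 192.0488572601295 -0.07665007892583045 [-0.10851898 -1.18797702  0.97877311]
```

View pics/top0.png

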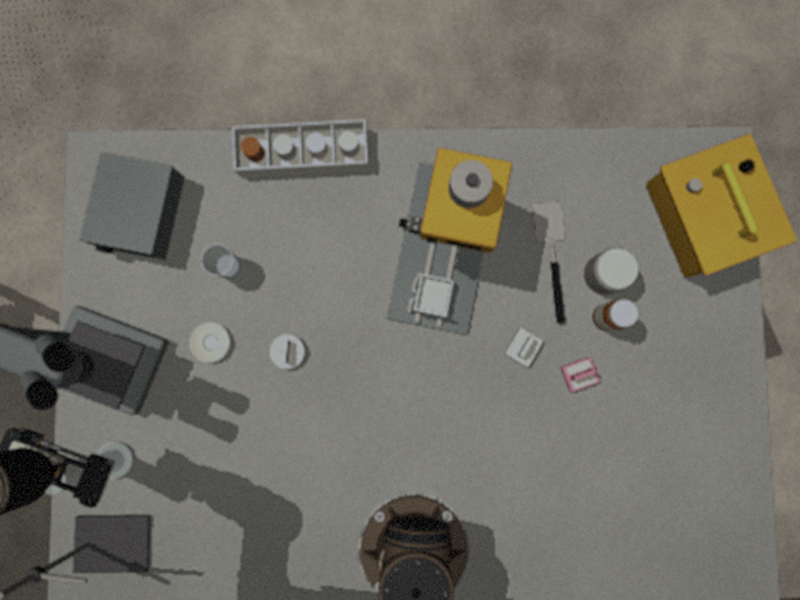

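View pics/side0.png

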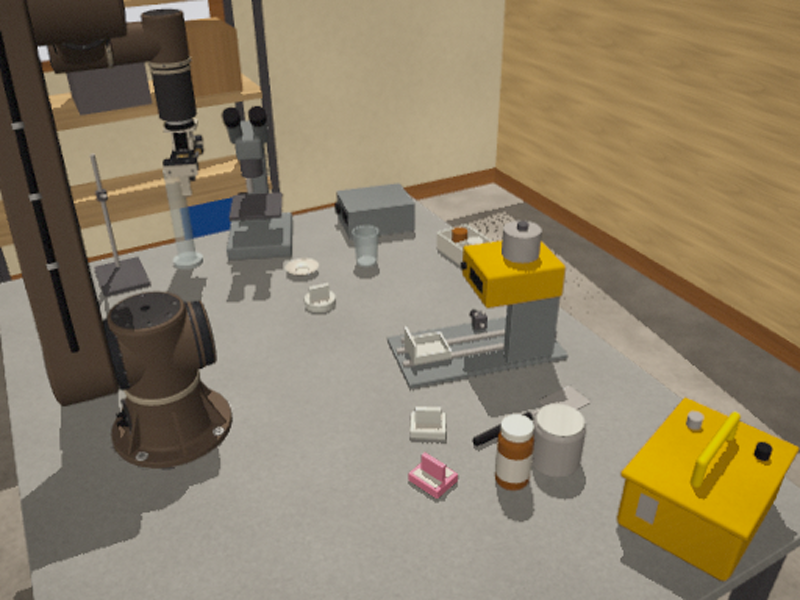

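The top view shows three candidates: a white rectangular holder at (525,347), a pink look-alike at (580,374) and a round holder at (287,352). The white rectangle fits the description. The counter sits at (437,250), with its carriage out at (435,298).

```bash
python3 - <<'E'
from h import *
s=load("top0"); crop(s,245,125,130,115,5,"topcrop")
s=load("side0"); crop(s,240,185,130,110,5,"sidecrop")
E
```

```text
(no output)
```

View pics/topcrop.png

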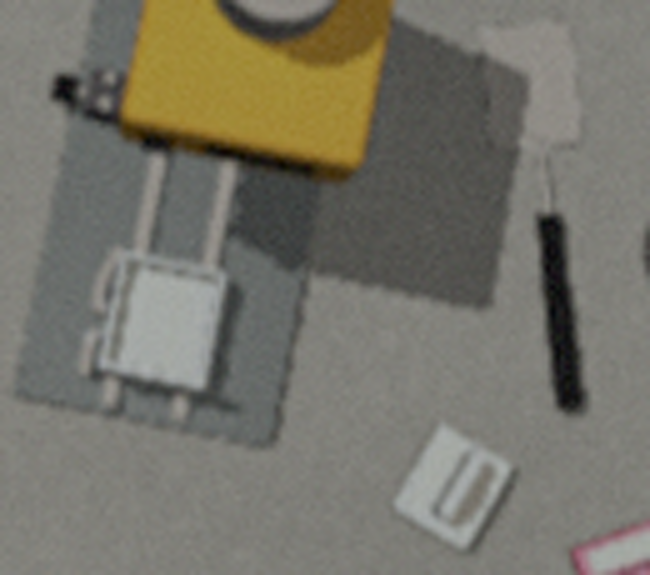

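View pics/sidecrop.png

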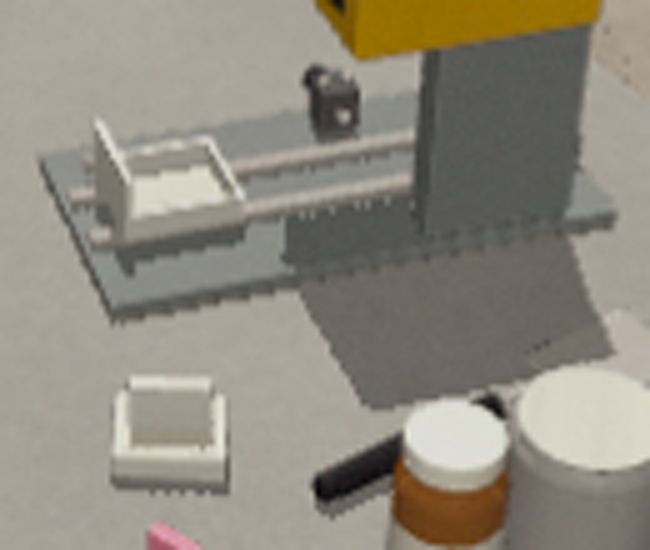

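The crops confirm it: the white rectangle with an upright fin in the top crop has corners (443,424), (518,465), (466,550) and (394,503). The pocket is at about (165,320) and the base front corners are (17,397) and (272,445). I'll fit poses to points from both cameras.

```bash
cat > fit.py <<'E'
from h import *
from scipy.optimize import least_squares
T,S=load("top0"),load("side0")
t=lambda u,v:(T,(244.5+(u+.5)/5,124.5+(v+.5)/5))
d=lambda u,v:(S,(239.5+(u+.5)/5,184.5+(v+.5)/5))
m=1e-3
def fit(obs,x0,model):
    def r(p): return np.concatenate([(proj(s,model(p,np.array(P)*m))[0]-uv) for (s,uv),P in obs])
    q=least_squares(r,x0,loss="soft_l1"); return q.x,r(q.x).reshape(-1,2).round(1).tolist()
def rig(p,P): c,n=np.cos(p[2]),np.sin(p[2]); return np.array([p[0]+c*P[0]-n*P[1],p[1]+n*P[0]+c*P[1],P[2]])
H=[(t(394,503),(-35,30,20)),(t(443,424),(35,30,20)),(t(518,465),(35,-30,20)),(t(466,550),(-35,-30,20)),
   (d(112,487),(-35,-30,0)),(d(228,492),(35,-30,0)),(d(112,456),(-35,-30,20)),(d(227,460),(35,-30,20))]
p,r=fit(H,[.6,-.2,-.6],rig); print("holder",p[:2],np.degrees(p[2]),r)
# counter with travel q; 4th coord flags carriage points
def cnt(p,P): return rig(p,P[:3]+np.array([p[3],0,0])*(P[3]>0))
C=[(t(17,397),(-60,93,12,0)),(t(272,445),(-60,-93,12,0)),(d(42,160),(-60,93,12,0)),(d(118,312),(-60,-93,12,0)),(d(617,215),(310,-93,12,0)),
   (t(118,250),(42.5,37.5,40,1)),(t(228,268),(42.5,-37.5,40,1)),(t(98,375),(-43.5,37.5,70,1)),(t(208,392),(-43.5,-37.5,70,1)),
   (d(96,120),(-43.5,37.5,70,1)),(d(132,184),(-40,-37.5,70,1)),(d(208,138),(42.5,37.5,40,1)),(d(245,197),(42.5,-37.5,40,1))]
c,r=fit(C,[.7,-.0,-.17,0.01],cnt); print("counter",c[:2],np.degrees(c[2]),"q",c[3],r)
print("pocket",rig(c,np.array([c[3],0,.024])))
E
python3 fit.py
```

```text
holder [ 0.44128036 -0.25327029] -32.244228687767766 [[-0.2, 0.5], [0.3, -0.7], [0.0, 0.1], [0.2, 0.2], [-0.0, -0.8], [-0.1, -0.9], [-0.1, 0.4], [0.3, 0.5]]
counter [ 0.54774767 -0.04805941] -11.222720753662061 q 0.008374197070146342 [[-0.4, -0.3], [0.4, 0.0], [-0.9, -1.0], [-0.5, -0.5], [0.6, -1.5], [0.8, 0.4], [0.0, 0.8], [0.4, -1.1], [0.1, -0.4], [-0.6, 0.7], [-0.2, -0.2], [0.3, -0.0], [0.2, 0.1]]
pocket [ 0.55596174 -0.04968922  0.024     ]
```

```bash
cat > rel.py <<'E'
from h import *
from plant import ctrl
def down(yaw,lean=0): # lean: fingertips forward along the yaw direction
    return Ro.from_euler("z",yaw,degrees=True)*Ro.from_euler("y",-lean,degrees=True)*Ro.from_euler("x",180,degrees=True)
def rel(*targets):
    o=ctrl.get_obs(); R0=Ro.from_euler("xyz",o["orientation"],degrees=True)
    print("at",o["tool_pos"].round(4),o["orientation"].round(2),"F",o["force"].round(1),"open",round(o["opening"],4),"t",o["clock"])
    for p,R in targets: print((R0.inv().apply(np.array(p)-o["tool_pos"])).round(4),(R0.inv()*R).as_rotvec(degrees=True).round(2))
E
python3 - <<'E'
from rel import *
rel(([.45,.10,.25],down(-26)),([.441,-.253,.21],down(-32.2)))
s=take("wrist","w0"); print(s["T_tool_cam"],s["vertical_fov"])
print(down(0,40).apply([0,0,1]))
E
```

```text
at [0.2325 0.6332 0.2257] [ 1.7991e+02 -1.0000e-02 -2.0160e+01] F [-0.2 -0.  -0.3] open 0.088 t 0.1
[ 0.388   0.4256 -0.0236] [ 0.09 -0.01  5.84]
[0.5012 0.76   0.0169] [ 0.09 -0.02 12.04]
[[ 1.72188657e-04 -9.60650448e-01 -2.77760124e-01  7.49155149e-02]
 [ 9.99999974e-01  2.07522429e-04 -9.78105205e-05  4.69645498e-05]
 [ 1.51603176e-04 -2.77760100e-01  9.60650459e-01 -1.58775239e-01]
 [ 0.00000000e+00  0.00000000e+00  0.00000000e+00  1.00000000e+00]] 68.44510736370339
[ 6.42787610e-01 -1.22464680e-16 -7.66044443e-01]
```

{"api": "jog_arm", "payload": {"plan": [[[1, 0.388, 0.426, -0.024, 0, 0, 96], [1, 0.388, 0.426, -0.024, 0, 0, 96], [1, 0.388, 0.426, -0.024, 0, 0, 96], [1, 0.388, 0.426, -0.024, 0, 0, 96], [1, 0.388, 0.426, -0.024, 0, 0, 96], [1, 0.388, 0.426, -0.024, 0, 0, 96], [1, 0.388, 0.426, -0.024, 0, 0, 96], [1, 0.388, 0.426, -0.024, 0, 0, 96], [1, 0.388, 0.426, -0.024, 0, 0, 96], [1, 0.501, 0.76, 0.017, 0, 0, 192], [1, 0.501, 0.76, 0.017, 0, 0, 192], [1, 0.501, 0.76, 0.017, 0, 0, 192], [1, 0.501, 0.76, 0.017, 0, 0, 192], [1, 0.501, 0.76, 0.017, 0, 0, 192], [1, 0.501, 0.76, 0.017, 0, 0, 192], [1, 0.501, 0.76, 0.017, 0, 0, 192], [1, 0.501, 0.76, 0.017, 0, 0, 192], [1, 0.501, 0.76, 0.017, 0, 0, 192], [1, 0.501, 0.76, 0.017, 0, 0, 192], [1, 0.501, 0.76, 0.017, 0, 0, 192]]]}}

```text
clock: 2.65
tool_pos: [0.441, -0.2524, 0.2095]
orientation: [-180.0, -0.0, 148.1]
force: [-0.1, 0.6, -0.7]
opening: 0.0874
gripper_force: 0.0
```

```bash
python3 - <<'E'
from rel import *
rel(([.441,-.253,.21],down(147.8)))
print(ctrl.get_obs()["joint_pos"].round(1))
s=take("wrist","w1"); save(cv2.resize(s["image"],(800,600),interpolation=cv2.INTER_CUBIC),"w1")
E
```

```text
at [ 0.441  -0.2524  0.2095] [-1.8000e+02 -1.0000e-02  1.4807e+02] F [-0.1  0.6 -0.7] open 0.0874 t 2.65
[-0.0003 -0.0005 -0.0005] [-0.   -0.01  0.27]
[  -7.6    5.5  -21.5   -0.   -63.1 -114.3]
```

View pics/w1.png

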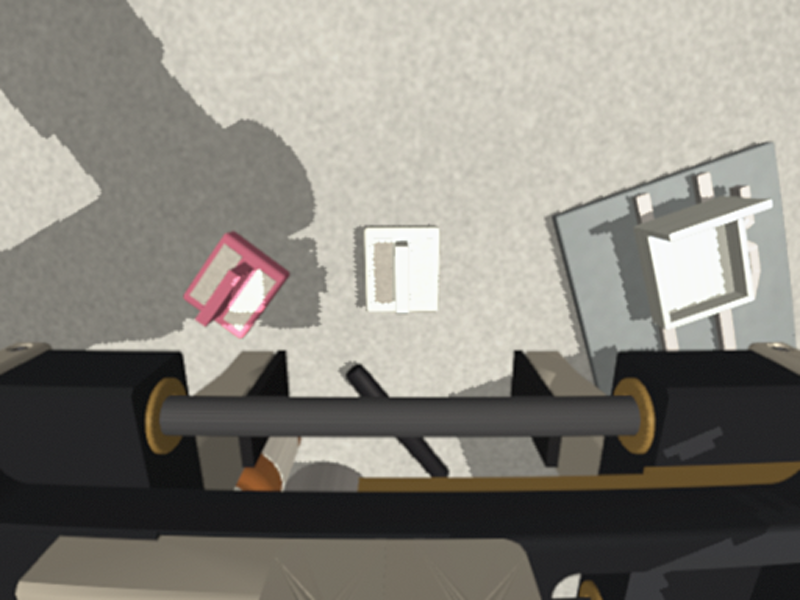

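The wrist view shows the white holder at (402,270), its fin upright along the image's vertical, the pink one at left (240,283), and the pocket at (700,262). I'll enlarge the holder and pocket for a precise fit.

```bash
python3 - <<'E'
from h import *
s=load("w1"); I=s["image"]
a=cv2.resize(I[135:210,222:292],None,fx=5,fy=5,interpolation=cv2.INTER_CUBIC)
b=cv2.resize(I[105:215,400:505],None,fx=4,fy=4,interpolation=cv2.INTER_CUBIC)
c=np.zeros((440,770,3),np.uint8); c[:375,:350]=a; c[:440,350:770]=b; save(c,"w1c")
E
```

```text
(no output)
```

View pics/w1c.png

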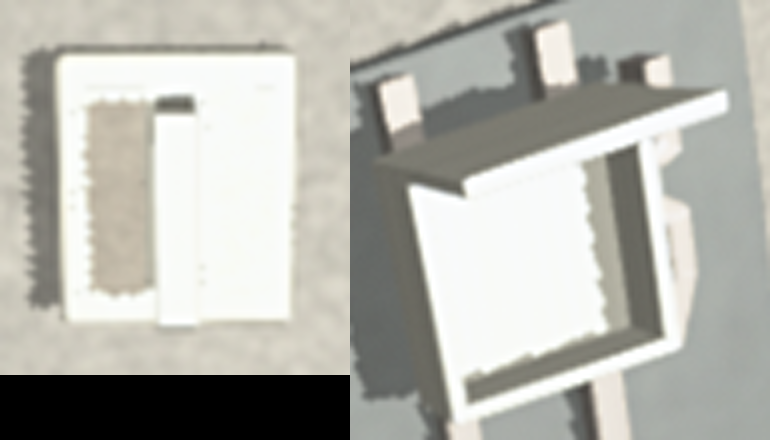

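The left crop shows the holder plate corners at (57,53), (296,50), (292,320) and (67,320), with the fin top from (157,112) to (199,325). The right crop shows the pocket's front wall corners at (458,420) and (682,345), and the push plate's top edge from (463,180) to (726,92).

```bash
cat > fit2.py <<'E'
from fit import *
W=load("w1")
a=lambda u,v:(W,(221.5+(u+.5)/5,134.5+(v+.5)/5))
b=lambda u,v:(W,(399.5+(u-349.5)/4,104.5+(v+.5)/4))
H2=[(a(57,53),(-35,-30,20)),(a(296,50),(-35,30,20)),(a(292,320),(35,30,20)),(a(67,320),(35,-30,20)),
 (a(157,112),(-25,-5,53)),(a(197,112),(-25,5,53)),(a(157,325),(25,-5,53)),(a(199,325),(25,5,53))]
p2,r=fit(H2,p,rig); print("holderW",p2[:2],np.degrees(p2[2]),r)
C2=[(b(458,420),(42.5,-37.5,40,1)),(b(682,345),(42.5,37.5,40,1)),(b(463,180),(-43.5,-37.5,70,1)),(b(726,92),(-43.5,37.5,70,1)),
 (b(467,196),(-37.5,-37.5,70,1)),(b(728,108),(-37.5,37.5,70,1)),(b(664,333),(37.5,32.5,40,1))]
c2,r=fit(C2,c[:3],lambda q,P:rig(q,P[:3])); print("pocketW",c2[:2],np.degrees(c2[2]),r)
E
python3 fit2.py
python3 - <<'E'
from rel import *
E
```

```text
holder [ 0.44128036 -0.25327029] -32.244228687767766 [[-0.2, 0.5], [0.3, -0.7], [0.0, 0.1], [0.2, 0.2], [-0.0, -0.8], [-0.1, -0.9], [-0.1, 0.4], [0.3, 0.5]]
counter [ 0.54774767 -0.04805941] -11.222720753662061 q 0.008374197070146342 [[-0.4, -0.3], [0.4, 0.0], [-0.9, -1.0], [-0.5, -0.5], [0.6, -1.5], [0.8, 0.4], [0.0, 0.8], [0.4, -1.1], [0.1, -0.4], [-0.6, 0.7], [-0.2, -0.2], [0.3, -0.0], [0.2, 0.1]]
pocket [ 0.55596174 -0.04968922  0.024     ]
holderW [ 0.44149565 -0.25053131] -31.430270853468073 [[-0.6, -0.3], [0.5, -0.1], [0.4, 0.4], [-1.0, 0.8], [-0.4, -0.0], [0.5, -0.1], [0.1, -0.1], [0.2, -0.2]]
pocketW [ 0.55740193 -0.04754708] -12.004041497681964 [[-0.6, 0.8], [0.1, 0.1], [0.0, -0.7], [-0.1, -1.5], [0.0, 0.6], [0.1, -0.2], [0.4, 0.8]]
```

{"api": "jog_arm", "payload": {"plan": [[[1, 0.0006, 0.002, 0.05, 0, 0, -0.5], [1, 0.0006, 0.002, 0.1, 0, 0, -0.5], [1, 0.0006, 0.002, 0.14, 0, 0, -0.5], [1, 0.0006, 0.002, 0.17, 0, 0, -0.5], [1, 0.0006, 0.002, 0.184, 0, 0, -0.5], [1, 0.0006, 0.002, 0.184, 0, 0, -0.5], [0, 0.0006, 0.002, 0.184, 0, 0, -0.5], [0, 0.0006, 0.002, 0.184, 0, 0, -0.5], [0, 0.0006, 0.002, 0.184, 0, 0, -0.5], [0, 0.0006, 0.002, 0.184, 0, 0, -0.5], [0, 0.0006, 0.002, 0.184, 0, 0, -0.5], [0, 0.0006, 0.002, 0.184, 0, 0, -0.5], [0, 0.0006, 0.002, 0.184, 0, 0, -0.5], [0, 0.0006, 0.002, 0.184, 0, 0, -0.5]]]}}

```text
clock: 4.45
tool_pos: [0.4415, -0.2504, 0.0255]
orientation: [-180.0, -0.0, 148.3]
force: [-0.4, -1.7, -0.1]
opening: 0.013
gripper_force: 0.0
```

{"api": "jog_arm", "payload": {"plan": [[[0, 0, 0, 0, 0, 0, 0], [0, 0, 0, 0, 0, 0, 0], [0, 0, 0, 0, 0, 0, 0], [0, 0, 0, -0.02, 0, 0, 0], [0, 0, 0, -0.06, 0, 0, 0], [0, 0, 0, -0.12, 0, 0, 0], [0, 0, 0, -0.12, 0, 0, 0]]]}}

```text
clock: 5.32
tool_pos: [0.4444, -0.2511, 0.15]
orientation: [179.8, 0.5, 148.4]
force: [-0.3, 0.0, -3.2]
opening: 0.0096
gripper_force: 30.0
```

```bash
python3 - <<'E'
from rel import *
P=[.5574,-.0475]; u=np.array([np.cos(np.radians(-12)),np.sin(np.radians(-12))])
rel(([*P,.146],down(168.3)))
E
```

```text
at [ 0.4444 -0.2511  0.15  ] [179.85   0.46 148.38] F [-0.3  0.  -3.2] open 0.0096 t 5.325
[0.0106 0.2327 0.0045] [  0.07   0.49 -19.92]
```

{"api": "jog_arm", "payload": {"plan": [[[0, 0.002, 0.05, 0, 0, 0, -5], [0, 0.0035, 0.1, 0, 0, 0, -10], [0, 0.005, 0.15, 0, 0, 0, -15], [0, 0.0065, 0.2, 0, 0, 0, -18], [0, 0.0076, 0.2335, 0, 0, 0, -19.9], [0, 0.0076, 0.2335, 0, 0, 0, -19.9], [0, 0.0076, 0.2335, 0, 0, 0, -19.9], [0, 0.0076, 0.2335, 0, 0, 0, -19.9]]]}}

```text
clock: 6.32
tool_pos: [0.5569, -0.0484, 0.1451]
orientation: [-180.0, -0.1, 168.2]
force: [0.4, -0.1, -2.3]
opening: 0.0096
gripper_force: 30.0
```

```bash
python3 - <<'E'
from rel import *
P=[.5574,-.0475]
rel(([*P,.146],down(168.3)))
s=take("wrist","w2"); save(cv2.resize(s["image"][60:300,100:420],None,fx=2.5,fy=2.5,interpolation=cv2.INTER_CUBIC),"w2")
take("top","top2");take("side","side2")
E
```

```text
at [ 0.5569 -0.0484  0.1451] [-1.7998e+02 -6.0000e-02  1.6818e+02] F [ 0.4 -0.1 -2.3] open 0.0096 t 6.325
[-0.0003  0.001  -0.0009] [-0.02 -0.06 -0.12]
```

View pics/w2.png

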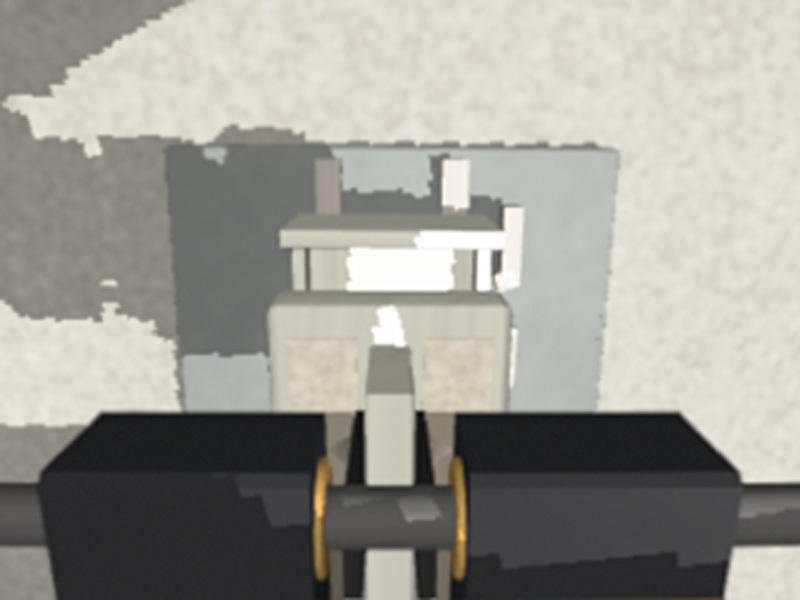

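The view shows the held holder's -x edge corners at (270,308) and (508,308), and the fin end at (366–413,393). The push plate top spans (281,232) to (504,229), and the base corners are at (166,150) and (617,150).

```bash
cat > fit3.py <<'E'
from fit2 import *
W=load("w2"); e=lambda u,v:(W,(99.5+(u+.5)/2.5,59.5+(v+.5)/2.5))
z=119.5
H3=[(e(269,308),(-35,-30,20+z)),(e(509,308),(-35,30,20+z)),(e(366,393),(-25,-5,53+z)),(e(413,393),(-25,5,53+z)),(e(368,347),(-25,-5,20+z)),(e(411,347),(-25,5,20+z))]
h,r=fit(H3,c2,rig); print("held",h[:2],np.degrees(h[2]),r)
C3=[(e(281,232),(-43.5,-37.5,70)),(e(504,230),(-43.5,37.5,70)),(e(281,248),(-37.5,-37.5,70)),(e(504,247),(-37.5,37.5,70))]
c3,r=fit(C3,c2,rig); print("pocket",c3[:2],np.degrees(c3[2]),r)
B=[at_z(*x,.012) for x in (e(166,150),e(617,150))]; v=B[1]-B[0]; M=(B[0]+B[1])/2
print("base width",np.linalg.norm(v),"yaw",np.degrees(np.arctan2(v[1],v[0]))-90, "mid", M)
E
python3 fit3.py | tail -3
```

```text
held [ 0.55811542 -0.04869132] -11.799129956375372 [[-1.7, -0.6], [2.1, -0.6], [-0.7, 0.9], [0.6, 0.9], [0.4, -0.3], [-0.4, -0.3]]
pocket [ 0.55803344 -0.047399  ] -11.418002904458302 [[-0.6, -0.4], [0.6, -0.2], [-0.3, 0.4], [0.3, 0.2]]
base width 0.1822718679687052 yaw -11.805377579560457 mid [ 0.49108288 -0.03387256  0.012     ]
```

{"api": "jog_arm", "payload": {"plan": [[[0, 0, 0.001, 0.03, 0, 0, 0], [0, 0, 0.001, 0.055, 0, 0, 0], [0, 0, 0.001, 0.07, 0, 0, 0], [0, 0, 0.001, 0.078, 0, 0, 0], [0, 0, 0.001, 0.084, 0, 0, 0], [0, 0, 0.001, 0.09, 0, 0, 0], [0, 0, 0.001, 0.094, 0, 0, 0], [0, 0, 0.001, 0.094, 0, 0, 0], [0, 0, 0.001, 0.094, 0, 0, 0]]]}}

```text
clock: 7.6
tool_pos: [0.5581, -0.0467, 0.0518]
orientation: [180.0, 0.0, 168.2]
force: [-0.2, 0.5, -2.3]
opening: 0.0102
gripper_force: 30.0
```

{"api": "jog_arm", "payload": {"plan": [[[0, 0, 0, 0.0015, 0, 0, 0], [0, 0, 0, 0.0015, 0, 0, 0], [0, 0, 0, 0.0015, 0, 0, 0]]]}}

```text
clock: 7.98
tool_pos: [0.5579, -0.0467, 0.0501]
orientation: [-180.0, 0.0, 168.2]
force: [0.4, 0.3, -3.6]
opening: 0.0098
gripper_force: 30.0
```

```bash
python3 - <<'E'
from rel import *
s=take("side","s3"); crop(s,240,185,130,90,6,"s3")
rel()
E
```

```text
at [ 0.5579 -0.0467  0.0501] [1.8000e+02 1.0000e-02 1.6824e+02] F [-0.4 -0.6 -3.4] open 0.0098 t 8.025
```

View pics/s3.png

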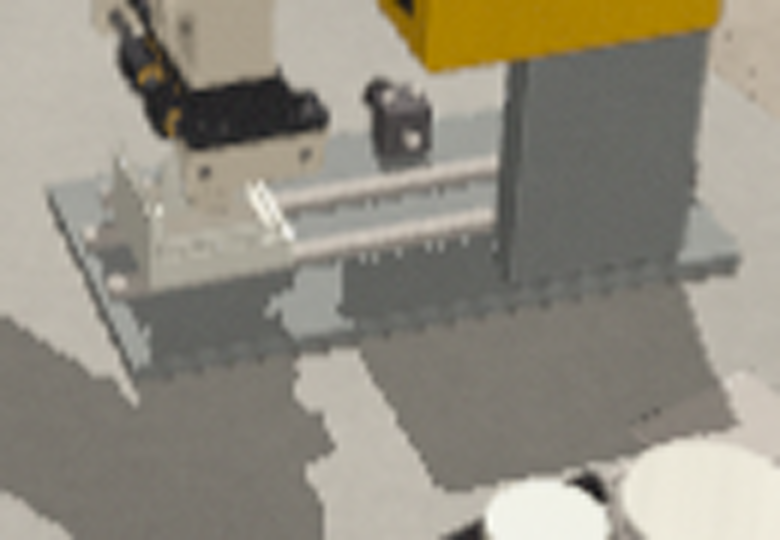

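The holder is down inside the pocket: no plate shows above the walls at (210,235), and its height is right for the floor. Next I open and lift clear.

{"api": "jog_arm", "payload": {"plan": [[[0.4, 0, 0, 0, 0, 0, 0], [0.4, 0, 0, 0, 0, 0, 0], [0.4, 0, 0, 0, 0, 0, 0], [0.4, 0, 0, 0, 0, 0, 0], [0.4, 0, 0, 0, 0, 0, 0], [0.4, 0, 0, -0.01, 0, 0, 0], [0.4, 0, 0, -0.05, 0, 0, 0], [0.4, 0, 0, -0.1, 0, 0, 0], [0.4, 0.05, 0, -0.1, 0, 0, 0], [0.4, 0.1, 0, -0.1, 0, 0, 0], [0, 0.13, 0, -0.1, 0, 0, 0], [0, 0.13, 0, -0.1, 0, 0, 0], [0, 0.13, 0, -0.1, 0, 0, 0]]]}}

```text
clock: 9.65
tool_pos: [0.4314, -0.02, 0.1509]
orientation: [180.0, 0.1, 168.3]
force: [0.3, -0.7, -0.0]
opening: 0.0107
gripper_force: 0.0
```

```bash
python3 - <<'E'
from rel import *
rel()
print(ctrl.get_obs()["joint_pos"].round(1))
s=take("wrist","w4"); I=cv2.resize(s["image"][60:384,60:460],None,fx=1,fy=1)
t=take("side","s4"); b=t["image"][175:285,240:370]
c=np.zeros((330,790,3),np.uint8); c[:324,:400]=I; c[:330,400:790]=cv2.resize(b,(390,330),interpolation=cv2.INTER_CUBIC); save(c,"w4")
E
```

```text
at [ 0.4314 -0.02    0.1509] [1.7995e+02 1.0000e-01 1.6828e+02] F [ 0.3 -0.7 -0. ] open 0.0107 t 9.65
[  23.7    1.   -34.9    0.   -54.1 -125.5]
```

View pics/w4.png

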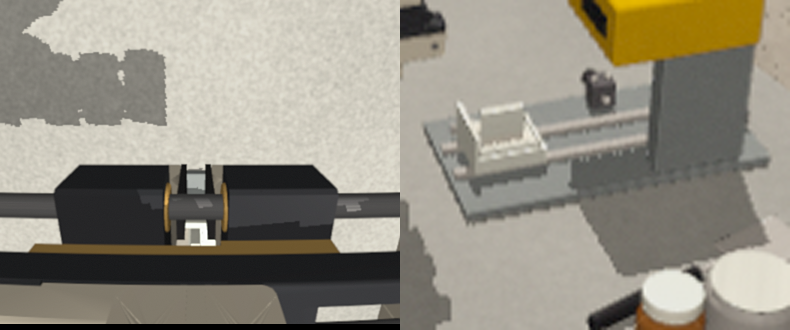

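The side view shows the holder sitting flat in the pocket with its fin upright at (502,122), and the carriage still out. Next I start the push with the tool vertical; I'll lean once the reach allows it.

{"api": "jog_arm", "payload": {"plan": [[[0, -0.03, 0, 0.03, 0, 0, 0], [0, -0.057, 0, 0.07, 0, 0, 0], [0, -0.057, 0, 0.103, 0, 0, 0], [0, -0.057, 0, 0.103, 0, 0, 0], [0, -0.065, 0, 0.103, 0, 0, 0], [0, -0.07, 0, 0.103, 0, 0, 0], [0, -0.075, 0, 0.103, 0, 0, 0], [0, -0.08, 0, 0.103, 0, 0, 0], [0, -0.085, 0, 0.103, 0, 0, 0], [0, -0.09, 0, 0.103, 0, 0, 0], [0, -0.095, 0, 0.103, 0, 0, 0], [0, -0.1, 0, 0.103, 0, 0, 0], [0, -0.105, 0, 0.103, 0, 0, 0], [0, -0.11, 0, 0.103, 0, 0, 0], [0, -0.115, 0, 0.103, 0, 0, 0], [0, -0.12, 0, 0.103, 0, 0, 0], [0, -0.124, 0, 0.103, 0, 0, 0], [0, -0.127, 0, 0.103, 0, 0, 0], [0, -0.128, 0, 0.103, 0, 0, 0], [0, -0.128, 0, 0.103, 0, 0, 0]]]}}

```text
clock: 12.25
tool_pos: [0.5563, -0.0461, 0.0471]
orientation: [180.0, 0.0, 168.2]
force: [-2.2, -0.9, -1.2]
opening: 0.0004
gripper_force: 0.7
```

```bash
python3 - <<'E'
from rel import *
yaw=-11.8; u=np.array([np.cos(np.radians(yaw)),np.sin(np.radians(yaw))]); O=np.array([.5498,-.0458])
p=ctrl.get_obs()["tool_pos"]; print("local",(p[:2]-O)@u,(p[:2]-O)@[-u[1],u[0]])
L=lambda x,z:np.array([*(O+u*x),z])
rel((L(-.03,.10),down(168.2,-21)),(L(-.03,.08),down(168.2,-42)),(L(-.03,.046),down(168.2,-42)))
take("side","s5");
E
```

```text
local 0.0064639101598917914 0.001002093319676004
at [ 0.5563 -0.0461  0.0471] [1.7998e+02 4.0000e-02 1.6825e+02] F [-2.2 -0.9 -1.2] open 0.0004 t 12.25
[ 0.0364 -0.001  -0.0529] [  0.03 -20.96   0.04]
[ 0.0364 -0.001  -0.0329] [ 4.000e-02 -4.196e+01  4.000e-02]
[ 0.0365 -0.001   0.0011] [ 4.000e-02 -4.196e+01  4.000e-02]
```

{"api": "jog_arm", "payload": {"plan": [[[0, 0.02, -0.001, 0, 0, 0, 0], [0, 0.036, -0.001, -0.02, 0, -10, 0], [0, 0.036, -0.001, -0.02, 0, -20, 0], [0, 0.036, -0.001, -0.02, 0, -30, 0], [0, 0.036, -0.001, -0.01, 0, -40, 0], [0, 0.036, -0.001, 0.001, 0, -42, 0], [0, 0.036, -0.001, 0.001, 0, -42, 0], [0, 0.036, -0.001, 0.001, 0, -42, 0]]]}}

```text
clock: 13.3
tool_pos: [0.5886, -0.1463, 0.1808]
orientation: [-172.7, 30.6, 178.2]
force: [10.3, 41.4, -1.3]
opening: 0.0002
gripper_force: 0.0
```

```bash
cat > st.py <<'E'
from rel import *
yaw=-11.8; u=np.array([np.cos(np.radians(yaw)),np.sin(np.radians(yaw))]); O=np.array([.5498,-.0458])
o=ctrl.get_obs(); p=o["tool_pos"]; print("local",((p[:2]-O)@u).round(4),((p[:2]-O)@[-u[1],u[0]]).round(4),"Fx",(o["force"][:2]@u).round(2),o["joint_pos"].round(1))
L=lambda x,z:np.array([*(O+u*x),z])
E
python3 - <<'E'
from st import *
rel((L(.009,.046),down(168.2,-42)),(L(.054,.046),down(168.2,-42)))
E
```

```text
local 0.0586 -0.0904 Fx 1.64 [-1.560e+01  5.000e-01 -5.810e+01  9.550e+01 -1.000e-01 -1.736e+02]
at [ 0.5886 -0.1463  0.1808] [-172.73   30.57  178.24] F [10.3 41.4 -1.3] open 0.0002 t 13.3
[0.097  0.1095 0.0861] [ -1.28 -10.86   8.81]
[0.0588 0.1045 0.1094] [ -1.28 -10.86   8.81]
```

The wrist hit joint limits during the lean because it is too close in for this radius. I'll look before doing anything else.

```bash
python3 - <<'E'
from st import *
t=take("top","t6"); s=take("side","s6")
for i in range(2):
    o=ctrl.get_obs(); print(o["clock"],o["tool_pos"].round(4),o["orientation"].round(1),o["force"].round(1),o["joint_pos"].round(1),o["qvel"].round(1)); 
    if i==0: take("wrist","w6")
a=cv2.resize(t["image"][70:250,210:350],None,fx=2.5,fy=2.5,interpolation=cv2.INTER_CUBIC)
b=cv2.resize(s["image"][100:330,200:380],None,fx=2.5,fy=2.5,interpolation=cv2.INTER_CUBIC)
c=np.zeros((575,800,3),np.uint8); c[:450,:350]=a; c[:575,350:800]=b; save(c,"ts6")
E
```

```text
local 0.0586 -0.0904 Fx 1.64 [-1.560e+01  5.000e-01 -5.810e+01  9.550e+01 -1.000e-01 -1.736e+02]
13.4 [ 0.5886 -0.1474  0.183 ] [-172.7   30.8  178.1] [-1.3  1.1  0.6] [ -15.6    0.3  -58.1   95.4   -0.2 -173.6] [ 3.6  1.7 -0.6  2.9  1.6  0.1]
13.45 [ 0.5889 -0.1449  0.1819] [-172.7   30.7  178.3] [ 0.3  1.1 -0.1] [-1.550e+01  4.000e-01 -5.820e+01  9.550e+01 -1.000e-01 -1.736e+02] [ 2.8  1.5 -0.5  1.4  0.6 -0. ]
```

View pics/ts6.png

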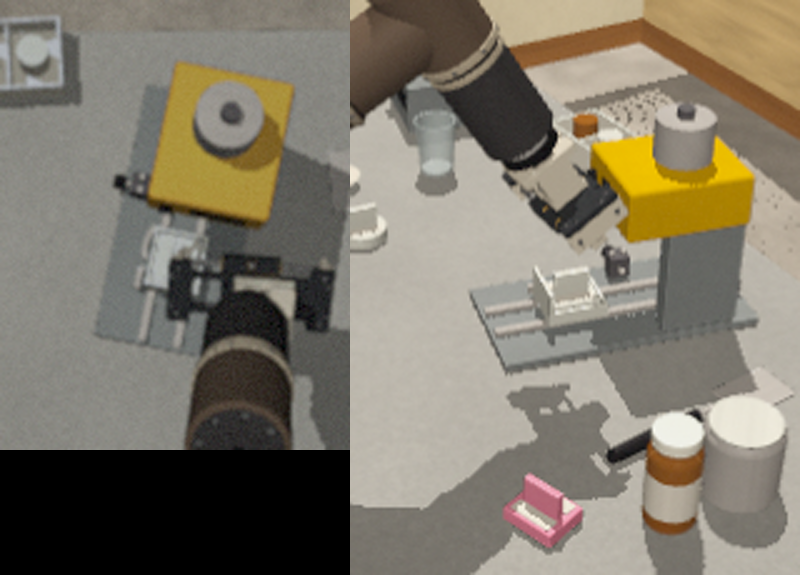

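The picture shows no harm done. The side view has the holder upright in the carriage at (572,285), and the gripper is free near the head at (600,200). The 41 N reading was only inertia; it is about 1 N now. I'll go back to vertical, away from the limits.

```bash
python3 - <<'E'
from st import *
rel(([.55,-.135,.22],down(172,-16)),([.50,-.12,.26],down(168.2)))
E
```

```text
local 0.0585 -0.089 Fx 0.05 [-1.550e+01  4.000e-01 -5.820e+01  9.550e+01 -1.000e-01 -1.736e+02]
at [ 0.5889 -0.1449  0.1819] [-172.72   30.67  178.35] F [ 0.3  1.1 -0.1] open 0.0004 t 13.45
[ 0.0142  0.0021 -0.0535] [-4.71 15.    4.9 ]
[ 0.0372  0.0079 -0.1148] [-4.37 31.16  7.95]
```

{"api": "jog_arm", "payload": {"plan": [[[0, 0.007, 0.001, -0.027, -2.3, 7.5, 2.5], [0, 0.014, 0.002, -0.053, -4.7, 15, 4.9]]]}}

```text
clock: 13.7
tool_pos: [0.6186, -0.2058, 0.2428]
orientation: [-167.8, 33.4, 177.0]
force: [1.5, -1.0, 2.5]
opening: 0.0003
gripper_force: 0.0
```

```bash
python3 - <<'E'
from st import *
rel(([.55,-.135,.22],down(172,-16)),([.50,-.12,.26],down(168.2)))
E
```

```text
local 0.1001 -0.1426 Fx 1.67 [  -4.    -0.   -50.6   63.5  -13.1 -152.1]
at [ 0.6186 -0.2058  0.2428] [-167.79   33.36  176.96] F [ 1.5 -1.   2.5] open 0.0003 t 13.7
[ 0.0729  0.0612 -0.0344] [-10.04  17.75   2.66]
[ 0.0933  0.0603 -0.0969] [-9.3  34.05  4.93]
```

```bash
python3 - <<'E'
from st import *
take("wrist","w7")
rel(([.50,-.15,.30],down(168.2)))
print(ctrl.get_obs()["joint_pos"].round(1),ctrl.get_obs()["qvel"].round(0))
E
```

```text
local 0.1001 -0.1426 Fx 1.67 [  -4.    -0.   -50.6   63.5  -13.1 -152.1]
at [ 0.6184 -0.2079  0.2447] [-168.12   33.49  176.3 ] F [2.4 1.1 3.5] open 0.0004 t 13.75
[ 0.0711  0.0257 -0.1213] [-9.16 34.1   4.37]
[-3.700e+00 -1.000e-01 -5.020e+01  6.220e+01 -1.340e+01 -1.515e+02] [ -3.   0.  -4.  24.   8. -16.]
```

Nothing is touching it and it has stopped. I'll unwind in small steps, back and up.

{"api": "jog_arm", "payload": {"plan": [[[0, 0.014, 0.005, -0.024, -1.5, 6, 0.7], [0, 0.028, 0.01, -0.048, -3, 12, 1.4], [0, 0.042, 0.015, -0.072, -5, 19, 2.4], [0, 0.056, 0.02, -0.097, -7, 27, 3.4], [0, 0.071, 0.026, -0.121, -9, 34, 4.4], [0, 0.071, 0.026, -0.121, -9, 34, 4.4]]]}}

```text
clock: 14.5
tool_pos: [0.5021, -0.1481, 0.2977]
orientation: [-179.6, 0.1, 168.6]
force: [-0.1, 0.2, -0.7]
opening: 0.0005
gripper_force: 0.0
```

```bash
python3 - <<'E'
from st import *
rel(([.50,-.15,.30],down(168.2)))
E
```

```text
local -0.0257 -0.1099 Fx -0.18 [   5.4    3.7  -11.9    0.5  -74.3 -106.9]
at [ 0.5021 -0.1481  0.2977] [-1.7955e+02  1.5000e-01  1.6861e+02] F [-0.1  0.2 -0.7] open 0.0005 t 14.5
[ 0.0017 -0.0023 -0.0023] [-0.45  0.15  0.41]
```

```bash
cat > kin.py <<'E'
from h import *
from scipy.optimize import least_squares
A=lambda ax,a:Ro.from_euler(ax,a,degrees=True)
D=[([86.35,20.546,.682,0,-70.136,-16.507],[.233,.634,.227],[180,0,-20.16]),
([-7.6,5.5,-21.5,0,-63.1,-114.3],[.441,-.2524,.2095],[180,0,148.07]),
([23.7,1.0,-34.9,0,-54.1,-125.5],[.4314,-.02,.1509],[180,.1,168.28]),
([5.4,3.7,-11.9,.5,-74.3,-106.9],[.5021,-.1481,.2977],[-179.55,.15,168.61]),
([-15.5,.4,-58.2,95.5,-.1,-173.6],[.5889,-.1449,.1819],[-172.72,30.67,178.35]),
([-4.0,0,-50.6,63.5,-13.1,-152.1],[.6186,-.2058,.2428],[-167.79,33.36,176.96])]
def fk(q,k,s4=1):
    L1,L2,a3,a1,c,d,L6=k
    R1=A("z",q[0]); up=A("y",q[1]); F=A("y",q[1]-q[2])   # +y turns x axis down
    W=F*A("x",s4*q[3])*A("y",-q[4])                        # x axis = tool direction
    p=R1.apply(np.array([a1,-d,c])+up.apply([0,0,L1])+F.apply([L2,0,a3])+W.apply([L6,0,0]))
    # tool z = W x axis; j4=j5=0: base tool frame, then spin by j6
    T=R1*W*Ro.from_matrix([[0,0,1],[0,1,0],[-1,0,0]])*A("z",SPIN[0]*q[5]+SPIN[1])
    return p,T
SPIN=[-1,90]
def res(k,s4,w=.3): 
    out=[]
    for q,p,e in D:
        P,T=fk(q,k,s4); out+=list(P-p)+list(w*(A("xyz",e).inv()*T).as_rotvec())
    return np.array(out)
def model():
    best=None
    for s4 in (1,-1):
        for sp in ([1,90],[1,-90],[-1,90],[-1,-90],[1,0],[-1,0],[1,180],[-1,180]):
            SPIN[:]=sp; q=least_squares(res,[.4,.4,0,0,.4,.19,.25],args=(s4,))
            if best is None or q.cost<best[0]: best=(q.cost,q.x,s4,list(sp))
    SPIN[:]=best[3]; return best
def ik(p,T,k,s4,q0):
    lo=np.array([-176,-82,-58.2,-173.8,-174.7,-.2,]) if 0 else np.array([-176,-82,-58.2,-173.8,-174.7,-173.6]); hi=np.array([176,121.7,71.7,95.4,-.2,173.6])
    f=lambda q:np.r_[fk(q,k,s4)[0]-p,.3*(T.inv()*fk(q,k,s4)[1]).as_rotvec()]
    r=least_squares(f,np.clip(q0,lo+.1,hi-.1),bounds=(lo,hi),x_scale=50); return r.x,np.abs(r.fun).max()
if __name__=="__main__":
    c,k,s4,sp=model(); print(c,k.round(4),s4,sp); print(res(k,s4).reshape(-1,6).round(3))
    from rel import down
    u=np.array([np.cos(np.radians(-11.8)),np.sin(np.radians(-11.8))]); O=np.array([.5498,-.0458])
    for x in (.0,.03,.06,.09,.12,.14):
        for l in (0,20,35,40):
            for flip,q0 in ((168.2,[10,5,-30,10,-40,-110]),(-11.8,[10,5,-30,10,-40,60])):
                q,e=ik(np.array([*(O+u*x),.046]),down(flip,-l if flip>0 else l),k,s4,q0)
                print(x,l,flip,q.round(0),"err",e.round(4))
E
python3 kin.py
```

```text
0.02259381778923288 [0.619  0.2577 0.0373 0.1731 0.1712 0.1354 0.48  ] -1 [-1, -90]
[[-0.057  0.001 -0.009  0.    -0.    -0.   ]
 [ 0.015  0.055  0.014  0.     0.    -0.   ]
 [ 0.003  0.063  0.038  0.     0.001  0.   ]
 [-0.019  0.054 -0.022 -0.    -0.    -0.   ]
 [-0.053 -0.145 -0.002 -0.     0.    -0.   ]
 [-0.012 -0.07  -0.02   0.     0.     0.   ]]
0.0 0 168.2 [   9.   21.  -45.   -0.  -23. -111.] err 0.0
0.0 0 -11.8 [  9.  21. -45.  -0. -23.  69.] err 0.0
0.0 20 168.2 [  15.   14.  -58.   50.   -9. -165.] err 0.035
0.0 20 -11.8 [ 15.  14. -58.  50.  -9.  15.] err 0.035
0.0 35 168.2 [  17.    9.  -58.   57.  -11. -174.] err 0.0851
0.0 35 -11.8 [ 19.  10. -58.  64. -13.  -2.] err 0.0826
0.0 40 168.2 [  17.    7.  -58.   57.  -12. -174.] err 0.1022
0.0 40 -11.8 [ 20.   9. -58.  66. -14.  -6.] err 0.0986
0.03 0 168.2 [   8.   23.  -40.   -0.  -26. -110.] err 0.0
0.03 0 -11.8 [  8.  23. -40.  -0. -26.  70.] err 0.0
0.03 20 168.2 [  13.   16.  -58.   60.   -6. -174.] err 0.0299
0.03 20 -11.8 [ 14.  17. -58.  74.  -7.  -9.] err 0.0267
0.03 35 168.2 [  13.   10.  -58.   61.   -8. -174.]
[... 1373 characters left out ...]
.2 [  10.   18.  -49.   64.   -7. -174.] err 0.0758
0.12 35 -11.8 [ 16.  18. -54.  95. -14. -32.] err 0.0615
0.12 40 168.2 [  10.   17.  -49.   65.   -7. -174.] err 0.0953
0.12 40 -11.8 [ 18.  17. -55.  95. -17. -35.] err 0.0776
0.14 0 168.2 [   5.   31.  -21.   -0.  -39. -107.] err 0.0
0.14 0 -11.8 [  5.  31. -21.  -0. -39.  73.] err 0.0
0.14 20 168.2 [   9.   23.  -48.   64.   -7. -174.] err 0.0136
0.14 20 -11.8 [ 10.  23. -51.  95.  -7. -26.] err 0.0072
0.14 35 168.2 [   9.   20.  -47.   65.   -7. -174.] err 0.0733
0.14 35 -11.8 [ 15.  20. -52.  95. -14. -31.] err 0.0599
0.14 40 168.2 [   9.   19.  -47.   65.   -7. -174.] err 0.0932
0.14 40 -11.8 [ 17.  19. -52.  95. -17. -33.] err 0.0767
```

```bash
sed -i 's/L1,L2,a3,a1,c,d,L6=k/L1,L2,a3,a1,c,d,L6,d2,e6=k/; s/W.apply(\[L6,0,0\])/W.apply([L6,d2,e6])/; s/\[.4,.4,0,0,.4,.19,.25\]/[.4,.4,0,0,.4,.19,.25,0,0]/' kin.py; python3 kin.py
```

```text
8.81732129058516e-07 [ 0.6031  0.4602  0.0022  0.0014  0.1936  0.0009  0.3775 -0.191   0.0008] -1 [-1, -90]
[[-0.    -0.    -0.     0.    -0.    -0.   ]
 [-0.     0.     0.     0.     0.    -0.   ]
 [-0.    -0.     0.     0.     0.001  0.   ]
 [ 0.    -0.     0.    -0.    -0.    -0.   ]
 [-0.    -0.    -0.    -0.     0.    -0.   ]
 [ 0.     0.    -0.     0.     0.     0.   ]]
0.0 0 168.2 [  16.   20.  -28.    0.  -42. -117.] err 0.0
0.0 0 -11.8 [ 16.  20. -28.  -0. -42.  63.] err 0.0
0.0 20 168.2 [  11.   11.  -58.   55.   -8. -166.] err 0.0133
0.0 20 -11.8 [ 11.  11. -58.  55.  -8.  14.] err 0.0133
0.0 35 168.2 [ -22.   13.  -44. -144.   -5.   62.] err 0.0184
0.0 35 -11.8 [ -5.  13. -36. -90.  -0. 174.] err 0.0321
0.0 40 168.2 [ -19.   12.  -40. -125.   -5.   40.] err 0.0057
0.0 40 -11.8 [ -5.  12. -36. -89.  -0. 174.] err 0.0244
0.03 0 168.2 [  14.   22.  -24.    0.  -44. -116.] err 0.0
0.03 0 -11.8 [ 14.  22. -24.   0. -44.  64.] err 0.0
0.03 20 168.2 [   6.   13.  -57.   67.   -6. -174.] err 0.0091
0.03 20 -11.8 [  2.  13. -58.  77.  -5.   0.] err 0.0081
0.03 35 168.2 [ -22.   15
[... 1378 characters left out ...]
0.0
0.12 35 168.2 [ -22.   20.  -36. -163.   -3.   81.] err 0.026
0.12 35 -11.8 [ -6.  21. -25. -89.  -0. 174.] err 0.0472
0.12 40 168.2 [ -21.   20.  -32. -142.   -6.   58.] err 0.012
0.12 40 -11.8 [ -6.  20. -25. -88.  -0. 174.] err 0.0253
0.14 0 168.2 [  10.   30.   -9.    0.  -51. -112.] err 0.0
0.14 0 -11.8 [ 10.  30.  -9.   0. -51.  68.] err 0.0
0.14 20 168.2 [   9.   21.  -43.   45.  -10. -154.] err 0.0
0.14 20 -11.8 [  9.  21. -43.  45. -10.  26.] err 0.0
0.14 35 168.2 [  8.  22. -32. -20.  -0. -86.] err 0.0595
0.14 35 -11.8 [  8.  22. -32. -20.  -0.  94.] err 0.0595
0.14 40 168.2 [ -21.   22.  -31. -145.   -6.   61.] err 0.0137
0.14 40 -11.8 [ -6.  21. -23. -88.  -0. 174.] err 0.028
```

```bash
cat > search.py <<'E'
from kin import *
from rel import down
c,k,s4,sp=model(); import pickle; pickle.dump((k,s4,sp),open("k.pkl","wb"))
u=np.array([np.cos(np.radians(-11.8)),np.sin(np.radians(-11.8))]); O=np.array([.5498,-.0458])
rng=np.random.default_rng(0)
lo=np.array([-60,-60,-57,-172,-170,-170]); hi=np.array([60,100,70,94,-3,170])
def sol(x,lean,dh,spin,z=.046,n=12):
    out=[]
    for _ in range(n):
        T=down(-11.8+dh,lean)*A("z",spin); p=np.array([*(O+u*x),z])
        f=lambda q:np.r_[fk(q,k,s4)[0]-p,.3*(T.inv()*fk(q,k,s4)[1]).as_rotvec()]
        r=least_squares(f,rng.uniform(lo,hi),bounds=(lo,hi),x_scale=50,max_nfev=60)
        if np.abs(r.fun).max()<5e-4 and not any(np.abs(r.x-o).max()<3 for o in out): out.append(r.x)
    return out
if __name__=="__main__":
  for lean in (35,40,45):
    for dh in (-15,0,15):
      for spin in (0,180,90,-90):
        for x in (.09,.13):
            for q in sol(x,lean,dh,spin): print(x,lean,dh,spin,q.round(0))
E
time python3 search.py
```

```text
0.09 45 0 0 [ -25.   19.  -39. -142.  -15. -118.]
0.13 45 0 0 [ -21.   21.  -31. -134.   -9. -130.]
0.13 45 0 0 [ -15.   20.  -27. -120.   -3. -148.]
0.09 45 0 180 [ -25.   19.  -39. -142.  -15.   62.]
0.13 45 0 180 [ -15.   20.  -27. -120.   -3.   32.]
0.13 45 0 90 [ -15.   20.  -27. -120.   -3.  122.]
0.13 45 0 90 [ -21.   21.  -31. -134.   -9.  140.]
0.09 45 0 -90 [ -25.   19.  -39. -142.  -15.  -28.]
0.13 45 0 -90 [ -21.   21.  -31. -134.   -9.  -40.]
0.13 45 0 -90 [ -15.   20.  -27. -120.   -3.  -58.]
0.13 45 15 0 [ -4.  20. -24. -73.  -5. 168.]
0.09 45 15 180 [ -8.  17. -27. -83.  -8.   1.]
0.13 45 15 180 [ -4.  20. -24. -73.  -5. -12.]
0.09 45 15 90 [ -8.  17. -27. -83.  -8.  91.]
0.13 45 15 90 [ -4.  20. -24. -73.  -5.  78.]
0.09 45 15 -90 [ -8.  17. -27. -83.  -8. -89.]
0.13 45 15 -90 [  -4.   20.  -24.  -73.   -5. -102.]
real	0m51.226s
user	0m51.082s
sys	0m0.100s
```

```bash
python3 - <<'E'
from search import *
def s(x,lean,dh,z,q0):
    T=down(-11.8+dh,lean)*A("z",180); p=np.array([*(O+u*x),z])
    f=lambda q:np.r_[fk(q,k,s4)[0]-p,.3*(T.inv()*fk(q,k,s4)[1]).as_rotvec()]
    L=np.array([-176,-82,-57.5,-172,-174,-172]);H=np.array([176,121,71,94,-1,172])
    r=least_squares(f,q0,bounds=(L,H),x_scale=50); return r.x,np.abs(r.fun).max()
for lean in (40,42,45):
  for dh in (10,15,20,25,30):
    q=[-6,18,-26,-78,-7,-6]; o=[]
    for x in (.137,.10,.06,.02):
        q1,e=s(x,lean,dh,.046,q); o.append((q1.round(0).astype(int).tolist() if e<5e-4 else None))
        if e<5e-4:q=q1
    print(lean,dh,o)
E
```

```text
40 10 [None, None, None, None]
40 15 [None, None, None, None]
40 20 [[5, 21, -27, -42, -3, -46], [5, 18, -30, -46, -3, -41], [5, 15, -33, -51, -3, -36], [4, 13, -36, -56, -3, -31]]
40 25 [[-1, 21, -23, -51, -12, -29], [-1, 18, -26, -55, -11, -25], [-2, 16, -29, -59, -11, -20], [-3, 13, -33, -63, -11, -16]]
40 30 [[-5, 21, -20, -54, -18, -19], [-5, 19, -24, -57, -18, -15], [-6, 16, -27, -61, -17, -11], [-7, 14, -31, -64, -18, -8]]
42 10 [None, None, None, None]
42 15 [None, None, None, None]
42 20 [[0, 21, -24, -55, -7, -29], [-1, 18, -27, -60, -7, -23], [-3, 15, -30, -66, -8, -16], [-5, 13, -33, -72, -9, -9]]
42 25 [[-4, 21, -22, -60, -14, -18], [-5, 19, -25, -64, -14, -13], [-7, 16, -28, -68, -14, -7], [-8, 13, -32, -72, -15, -2]]
42 30 [[-7, 22, -20, -61, -19, -11], [-8, 19, -23, -65, -19, -6], [-10, 17, -27, -68, -20, -2], [-11, 14, -31, -71, -20, 3]]
45 10 [None, None, [-12, 15, -31, -97, -7, 14], [-18, 13, -36, -107, -12, 28]]
45 15 [[-3, 20, -23, -71, -5, -15], [-7, 18, -26, -80, -7, -3], [-11, 16, -30, -89, -10, 9], [-15, 13, -35, -96, -13, 20]]
45 20 [[-7, 21, -22, -73, -11, -6], [-10, 18, -25, -79, -13, 2], [-12, 16, -29, -85, -15, 9], [-15, 14, -34, -89, -16, 17]]
45 25 [[-10, 21, -21, -73, -17, -1], [-12, 19, -25, -77, -18, 4], [-14, 17, -29, -81, -19, 10], [-16, 14, -33, -85, -20, 16]]
45 30 [[-12, 22, -20, -71, -22, 2], [-14, 20, -23, -74, -23, 7], [-15, 18, -27, -78, -24, 12], [-17, 15, -31, -81, -25, 17]]
```

```bash
cat > plan.py <<'E'
from search import *
def s(x,lean,dh,z,q0,y=0):
    T=down(-11.8+dh,lean)*A("z",180); p=np.array([*(O+u*x+y*np.array([-u[1],u[0]])),z])
    f=lambda q:np.r_[fk(q,k,s4)[0]-p,.3*(T.inv()*fk(q,k,s4)[1]).as_rotvec()]
    L=np.array([-176,-82,-57.5,-172,-174,-172]);H=np.array([176,121,71,94,-1,172])
    r=least_squares(f,q0,bounds=(L,H),x_scale=50); return r.x,np.abs(r.fun).max()
def loc(P): P=np.asarray(P); d=P[...,:2]-O; return np.stack([d@u,d@np.array([-u[1],u[0]]),P[...,2]],-1)
def body(P,T,back=.25): # box edge points of gripper body, counter frame
    g=np.array([[a,b,-c] for a in np.linspace(-.039,.039,5) for b in np.linspace(-.0965,.0965,25) for c in np.linspace(.066,back,40)])
    return loc(P+T.apply(g))
def margin(q,edge):
    P,T=fk(q,k,s4); B=body(P,T); m=B[(B[:,2]>.165)&(B[:,2]<.25)&(abs(B[:,1])<.08)]; return edge-m[:,0].max()
E
python3 - <<'E'
from plan import *
Tp=load("top0"); e=lambda u_,v:(244.5+(u_+.5)/5,124.5+(v+.5)/5)
for uv in ((122,138),(235,162),(348,182)): print("edge",loc(at_z(Tp,e(*uv),.17)).round(4))
for lean,dh,z in ((45,15,.04),(46,17,.04),(47,15,.04),(48,15,.04),(45,20,.04),(48,20,.04)):
    q=[-6,18,-26,-78,-7,-6]; o=[]
    for x in (.137,.12,.10,.06,.03):
        q1,er=s(x,lean,dh,z,q); ok=er<5e-4; q=q1 if ok else q
        o.append((q1.round(0).astype(int).tolist(),margin(q1,.10).round(3)) if ok else None)
    print(lean,dh,o)
E
```

```text
edge [0.1033 0.0499 0.17  ]
edge [ 0.1023 -0.0239  0.17  ]
edge [ 0.1039 -0.097   0.17  ]
45 15 [([-5, 21, -23, -75, -6, -9], np.float64(0.018)), ([-7, 20, -24, -80, -7, -3], np.float64(0.035)), ([-9, 19, -26, -85, -9, 3], np.float64(0.055)), ([-14, 17, -30, -93, -12, 15], np.float64(0.095)), ([-17, 15, -34, -98, -14, 23], np.float64(0.125))]
46 17 [([-10, 21, -22, -83, -11, 4], np.float64(0.018)), ([-12, 20, -24, -86, -12, 8], np.float64(0.035)), ([-13, 19, -26, -90, -13, 13], np.float64(0.055)), ([-17, 17, -31, -96, -16, 22], np.float64(0.095)), ([-20, 16, -34, -100, -18, 29], np.float64(0.125))]
47 15 [([-13, 21, -23, -92, -12, 13], np.float64(0.023)), ([-15, 21, -25, -95, -13, 18], np.float64(0.04)), ([-17, 20, -28, -99, -15, 23], np.float64(0.06)), ([-21, 18, -33, -105, -18, 33], np.float64(0.1)), ([-23, 16, -37, -108, -20, 38], np.float64(0.13))]
48 15 [([-16, 22, -24, -99, -14, 22], np.float64(0.028)), ([-18, 21, -26, -102, -16, 27], np.float64(0.045)), ([-20, 20, -29, -105, -17, 31], np.float64(0.065)), ([-23, 18, -34, -110, -21, 39], np.float64(0.105)), ([-26, 17, -38, -112, -23, 45], np.float64(0.135))]
45 20 [([-8, 21, -22, -76, -12, -3], np.float64(0.012)), ([-10, 20, -23, -79, -13, 1], np.float64(0.029)), ([-11, 19, -25, -82, -14, 5], np.float64(0.049)), ([-14, 17, -30, -87, -15, 13], np.float64(0.089)), ([-16, 15, -33, -91, -17, 19], np.float64(0.119))]
48 20 [([-16, 22, -23, -91, -18, 18], np.float64(0.024)), ([-17, 21, -25, -94, -19, 21], np.float64(0.041)), ([-19, 20, -27, -96, -20, 25], np.float64(0.061)), ([-22, 18, -32, -100, -22, 32], np.float64(0.101)), ([-24, 17, -35, -103, -24, 37], np.float64(0.131))]
```

```bash
cat >> plan.py <<'E'
def rows(qs):
    from plant import ctrl
    o=ctrl.get_obs(); R0=A("xyz",o["orientation"]); prev=None
    for q in qs:
        P,T=fk(q,k,s4); print((R0.inv().apply(P-o["tool_pos"])).round(3).tolist(),(R0.inv()*T).as_rotvec(degrees=True).round(0).astype(int).tolist(),
          "loc",loc(P).round(3).tolist(),"step",(0 if prev is None else np.degrees((prev.inv()*T).magnitude()).round(1)),"m",margin(q,.103).round(3),"bodyz",body(P,T)[:,2].min().round(3)); prev=T
E
python3 - <<'E'
from plan import *
from plant import ctrl
q0=ctrl.get_obs()["joint_pos"]; q=[-23,16,-37,-108,-20,38]
qa,e1=s(-.02,47,15,.04,q); qb,e2=s(-.04,47,15,.19,qa); print(qa.round(0),e1,qb.round(0),e2)
rows([q0+(qb-q0)*i/18 for i in range(1,19)])
E
```

```text
[ -28.   14.  -43. -112.  -24.   46.] 1.3801459974871477e-14 [  5.  -8. -43. -52.  -4. -39.] 0.026674118272455773Traceback (most recent call last):
  File "<stdin>", line 5, in <module>
  File "plan.py", line 18, in rows
    "loc",loc(P).round(3).tolist(),"step",(0 if prev is None else np.degrees((prev.inv()*T).magnitude()).round(1)),"m",margin(q,.103).round(3),"bodyz",body(P,T)[:,2].min().round(3)); prev=T
                                                                                                                       ~~~~~~^^^^^^^^
  File "plan.py", line 12, in margin
    P,T=fk(q,k,s4); B=body(P,T); m=B[(B[:,2]>.165)&(B[:,2]<.25)&(abs(B[:,1])<.08)]; return edge-m[:,0].max()
                                                                                                ~~~~~~~~~~^^
    return umr_maximum(a, axis, None, out, keepdims, initial, where)
ValueError: zero-size array to reduction operation maximum which has no identity
```

```bash
sed -i 's/return edge-m\[:,0\].max()/return edge-m[:,0].max(initial=-.2)/' plan.py
python3 - <<'E'
from plan import *
from plant import ctrl
q0=ctrl.get_obs()["joint_pos"]; q=[-23,16,-37,-108,-20,38]
qa,e1=s(-.03,47,15,.05,q); print(qa.round(0),e1)
rows([q0+(qa-q0)*i/16 for i in range(1,17)])
E
```

```text
[ -26.   11.  -43. -108.  -22.   40.] 9.400155695504786e-09
[0.014, 0.024, 0.038] [-6, 0, -5] loc [-0.04, -0.086, 0.26] step 0 m 0.303 bodyz 0.315
[0.027, 0.049, 0.07] [-13, 0, -9] loc [-0.053, -0.061, 0.227] step 7.7 m 0.303 bodyz 0.27
[0.037, 0.074, 0.097] [-19, -3, -13] loc [-0.063, -0.037, 0.2] step 7.2 m 0.303 bodyz 0.23
[0.044, 0.099, 0.119] [-24, -6, -16] loc [-0.07, -0.012, 0.178] step 6.8 m 0.121 bodyz 0.196
[0.048, 0.121, 0.137] [-28, -10, -19] loc [-0.074, 0.01, 0.16] step 6.3 m 0.118 bodyz 0.167
[0.048, 0.141, 0.151] [-31, -14, -20] loc [-0.075, 0.03, 0.145] step 6.0 m 0.113 bodyz 0.143
[0.046, 0.157, 0.163] [-34, -20, -21] loc [-0.072, 0.046, 0.134] step 5.7 m 0.115 bodyz 0.125
[0.04, 0.17, 0.172] [-34, -25, -22] loc [-0.067, 0.058, 0.124] step 5.4 m 0.117 bodyz 0.111
[0.033, 0.177, 0.18] [-34, -31, -21] loc [-0.06, 0.065, 0.116] step 5.3 m 0.121 bodyz 0.1
[0.025, 0.18, 0.188] [-32, -36, -21] loc [-0.052, 0.068, 0.109] step 5.1 m 0.124 bodyz 0.092
[0.017, 0.178, 0.195] [-30, -40, -20] loc [-0.043, 0.066, 0.101] step 5.1 m 0.128 bodyz 0.086
[0.009, 0.171, 0.203] [-26, -44, -19] loc [-0.035, 0.059, 0.093] step 5.1 m 0.134 bodyz 0.081
[0.003, 0.16, 0.212] [-22, -46, -18] loc [-0.029, 0.049, 0.084] step 5.1 m 0.143 bodyz 0.077
[-0.0, 0.146, 0.223] [-17, -48, -16] loc [-0.026, 0.035, 0.074] step 5.1 m 0.154 bodyz 0.074
[0.0, 0.13, 0.234] [-12, -48, -15] loc [-0.026, 0.018, 0.062] step 5.2 m 0.168 bodyz 0.07
[0.004, 0.112, 0.247] [-6, -47, -14] loc [-0.03, -0.0, 0.05] step 5.3 m 0.181 bodyz 0.066
```

{"api": "jog_arm", "payload": {"plan": [[[0, 0.014, 0.024, 0.038, -6, 0, -5], [0, 0.027, 0.049, 0.07, -13, 0, -9], [0, 0.037, 0.074, 0.097, -19, -3, -13], [0, 0.044, 0.099, 0.119, -24, -6, -16], [0, 0.048, 0.121, 0.137, -28, -10, -19], [0, 0.048, 0.141, 0.151, -31, -14, -20], [0, 0.046, 0.157, 0.163, -34, -20, -21], [0, 0.04, 0.17, 0.172, -34, -25, -22], [0, 0.033, 0.177, 0.18, -34, -31, -21], [0, 0.025, 0.18, 0.188, -32, -36, -21], [0, 0.017, 0.178, 0.195, -30, -40, -20]]]}}

```text
clock: 15.88
tool_pos: [0.5148, 0.0267, 0.0981]
orientation: [153.5, 43.0, 179.4]
force: [0.3, -0.2, 0.0]
opening: 0.0004
gripper_force: 0.0
```

```bash
python3 - <<'E'
from plan import *
import st
q0=ctrl.get_obs()["joint_pos"] if 0 else st.o["joint_pos"]; q=[-23,16,-37,-108,-20,38]
qa,e1=s(-.03,47,15,.05,q); qb,e2=s(-.02,47,15,.04,qa); print("F",st.o["force"].round(1))
rows([q0+(qa-q0)*i/7 for i in range(1,8)]+[qb])
E
```

```text
local -0.0491 0.0638 Fx 0.38 [-16.5   8.6 -33.5 -73.8 -38.3  -5.9]
F [ 0.3 -0.2  0. ]
[-0.002, -0.009, 0.004] [3, -2, -1] loc [-0.042, 0.059, 0.094] step 0 m 0.137 bodyz 0.081
[-0.001, -0.019, 0.007] [6, -4, -2] loc [-0.036, 0.053, 0.088] step 3.6 m 0.143 bodyz 0.078
[0.001, -0.029, 0.009] [9, -5, -2] loc [-0.032, 0.045, 0.082] step 3.6 m 0.146 bodyz 0.076
[0.005, -0.041, 0.01] [13, -5, -3] loc [-0.029, 0.035, 0.075] step 3.6 m 0.156 bodyz 0.074
[0.011, -0.053, 0.01] [17, -5, -3] loc [-0.027, 0.024, 0.067] step 3.7 m 0.163 bodyz 0.071
[0.019, -0.065, 0.008] [20, -5, -3] loc [-0.028, 0.013, 0.059] step 3.7 m 0.173 bodyz 0.069
[0.028, -0.077, 0.006] [24, -3, -4] loc [-0.03, -0.0, 0.05] step 3.7 m 0.181 bodyz 0.066
[0.028, -0.085, 0.018] [24, -3, -4] loc [-0.02, -0.0, 0.04] step 0.0 m 0.183 bodyz 0.056
```

{"api": "jog_arm", "payload": {"plan": [[[0, -0.002, -0.009, 0.004, 3, -2, -1], [0, -0.001, -0.019, 0.007, 6, -4, -2], [0, 0.001, -0.029, 0.009, 9, -5, -2], [0, 0.005, -0.041, 0.01, 13, -5, -3], [0, 0.011, -0.053, 0.01, 17, -5, -3], [0, 0.019, -0.065, 0.008, 20, -5, -3], [0, 0.028, -0.077, 0.006, 24, -3, -4], [0, 0.028, -0.085, 0.018, 24, -3, -4], [0, 0.028, -0.085, 0.018, 24, -3, -4]]]}}

```text
clock: 17.0
tool_pos: [0.5298, -0.0399, 0.039]
orientation: [-179.7, 46.5, -176.3]
force: [-1.1, 0.3, -0.9]
opening: 0.0003
gripper_force: 0.0
```

```bash
cat > fwd.py <<'E'
from plan import *
import st,sys
R0=A("xyz",st.o["orientation"]); T=down(3.2,47)*A("z",180)
print("F",st.o["force"].round(1),"z",st.p[2].round(4),"rot",(R0.inv()*T).as_rotvec(degrees=True).round(1))
for x in map(float,sys.argv[1:]):
    P=np.array([*(O+u*x),.04]); q,e=s(x,47,15,.04,st.o["joint_pos"]); print(x,R0.inv().apply(P-st.p).round(4).tolist(),q.round(0),e.round(5),"m",margin(q,.103).round(3))
E
python3 fwd.py 0 .02 .04 .05 .06
```

```text
local -0.0208 0.0017 Fx -1.15 [ -26.6   13.5  -42.  -109.7  -22.6   43. ]
F [-1.1  0.3 -0.9] z 0.039 rot [ 0.1 -0.5  0.3]
0.0 [-0.0142, -0.0071, 0.0135] [ -26.   15.  -40. -111.  -23.   43.] 0.0 m 0.163
0.02 [-0.0275, -0.0124, 0.0275] [ -24.   16.  -38. -109.  -21.   40.] 0.0 m 0.143
0.04 [-0.0408, -0.0176, 0.0415] [ -22.   17.  -35. -107.  -19.   37.] 0.0 m 0.123
0.05 [-0.0474, -0.0203, 0.0485] [ -22.   17.  -34. -106.  -19.   35.] 0.0 m 0.113
0.06 [-0.054, -0.0229, 0.0555] [ -21.   18.  -33. -105.  -18.   33.] 0.0 m 0.103
```

{"api": "jog_arm", "payload": {"plan": [[[0, -0.007, -0.004, 0.006, 0, 0, 0], [0, -0.0142, -0.0071, 0.0135, 0, -0.5, 0], [0, -0.0175, -0.0084, 0.017, 0, -0.5, 0], [0, -0.0208, -0.0097, 0.0205, 0, -0.5, 0], [0, -0.0241, -0.0111, 0.024, 0, -0.5, 0], [0, -0.0275, -0.0124, 0.0275, 0, -0.5, 0], [0, -0.0308, -0.0137, 0.031, 0, -0.5, 0], [0, -0.0341, -0.015, 0.0345, 0, -0.5, 0], [0, -0.0375, -0.0163, 0.038, 0, -0.5, 0], [0, -0.0408, -0.0176, 0.0415, 0, -0.5, 0], [0, -0.0441, -0.019, 0.045, 0, -0.5, 0], [0, -0.0474, -0.0203, 0.0485, 0, -0.5, 0]]]}}

```text
clock: 18.5
tool_pos: [0.6029, -0.056, 0.0435]
orientation: [-179.8, 47.5, -176.3]
force: [-3.6, -0.4, -2.7]
opening: 0.0001
gripper_force: 1.6
```

```bash
python3 fwd.py .06 .07 .08 .09; cat > car.py <<'E'
# carriage travel from fin / push plate in side view: blob difference is hard; save crop only
E
rm car.py
```

```text
local 0.0541 0.0008 Fx -3.44 [ -21.3   17.   -33.4 -105.2  -18.6   33.5]
F [-3.6 -0.4 -2.7] z 0.0435 rot [0.1 0.5 0.4]
0.06 [-0.0011, -0.0024, 0.0064] [ -21.   18.  -33. -105.  -18.   33.] 0.0 m 0.103
0.07 [-0.0076, -0.005, 0.0135] [ -20.   18.  -31. -104.  -17.   31.] 0.0 m 0.093
0.08 [-0.0141, -0.0077, 0.0206] [ -19.   19.  -30. -102.  -16.   28.] 0.0 m 0.083
0.09 [-0.0207, -0.0103, 0.0277] [ -18.   19.  -29. -101.  -15.   26.] 0.0 m 0.073
```

{"api": "jog_arm", "payload": {"plan": [[[0, -0.0015, -0.0007, 0.002, 0, 0.3, 0.3], [0, -0.003, -0.0015, 0.004, 0, 0.3, 0.3], [0, -0.0045, -0.0022, 0.006, 0, 0.3, 0.3], [0, -0.006, -0.003, 0.008, 0, 0.3, 0.3], [0, -0.0075, -0.0037, 0.01, 0, 0.3, 0.3], [0, -0.009, -0.0045, 0.012, 0, 0.3, 0.3], [0, -0.0105, -0.0052, 0.014, 0, 0.3, 0.3], [0, -0.012, -0.006, 0.016, 0, 0.3, 0.3], [0, -0.0135, -0.0067, 0.018, 0, 0.3, 0.3], [0, -0.015, -0.0075, 0.02, 0, 0.3, 0.3], [0, -0.0165, -0.0082, 0.022, 0, 0.3, 0.3], [0, -0.018, -0.009, 0.024, 0, 0.3, 0.3], [0, -0.0195, -0.0097, 0.026, 0, 0.3, 0.3], [0, -0.021, -0.0105, 0.028, 0, 0.3, 0.3], [0, -0.021, -0.0105, 0.028, 0, 0.3, 0.3]]]}}

```text
clock: 20.38
tool_pos: [0.6384, -0.0643, 0.0401]
orientation: [179.9, 47.2, -176.7]
force: [-1.8, 2.0, 0.3]
opening: 0.0005
gripper_force: 0.8
```

```bash
python3 fwd.py .10 .11 .12; python3 - <<'E'
from plan import *
Tp=load("top0"); e=lambda u_,v:(244.5+(u_+.5)/5,124.5+(v+.5)/5)
print("block",loc(at_z(Tp,e(105,93),.046)).round(3),"knob",loc(at_z(Tp,e(65,88),.035)).round(3))
E
```

```text
local 0.0905 0.0 Fx -2.17 [ -17.9   19.1  -28.6 -100.4  -15.7   25.5]
F [-1.8  2.   0.3] z 0.0401 rot [0.1 0.2 0.1]
0.1 [-0.0061, -0.0025, 0.0068] [-17.  20. -28. -99. -15.  23.] 0.0 m 0.063
0.11 [-0.0127, -0.0051, 0.0139] [-16.  20. -26. -97. -14.  21.] 0.0 m 0.053
0.12 [-0.0193, -0.0077, 0.021] [-15.  21. -25. -95. -13.  18.] 0.0 m 0.043
block [0.156 0.069 0.046] knob [0.156 0.098 0.035]
```

```bash
cat > knob.py <<'E'
from h import *
import st,sys
R=load("top0")["image"]; G=lambda I:cv2.cvtColor(I,cv2.COLOR_RGB2GRAY).astype(np.float32)
I=np.mean([G(take("top","tk")["image"]) for _ in range(3)],0).astype(np.float32); R=G(R)
f=lambda X:cv2.resize(X[132:156,248:272],None,fx=8,fy=8,interpolation=cv2.INTER_CUBIC)
a,b=f(R),f(I); t=b[48:-48,24:120]  # knob is at the left part
r=cv2.matchTemplate(a,t,cv2.TM_CCOEFF_NORMED); _,m,_,l=cv2.minMaxLoc(r); print("knob shift px",(24-l[0])/8,(48-l[1])/8,"score",round(m,3))
s_=st.o; print("z",s_["tool_pos"][2].round(4),"F",s_["force"].round(1))
E
python3 knob.py
```

```text
local 0.0905 0.0 Fx -2.17 [ -17.9   19.1  -28.6 -100.4  -15.7   25.5]
knob shift px -1.125 -0.25 score 0.968
z 0.0401 F [-1.8  2.   0.3]
```

{"api": "jog_arm", "payload": {"plan": [[[0, -0.0015, -0.0006, 0.0017, 0, 0, 0], [0, -0.003, -0.0012, 0.0034, 0, 0, 0], [0, -0.0045, -0.0019, 0.0051, 0, 0, 0], [0, -0.006, -0.0025, 0.0068, 0, 0, 0]]]}}

```text
clock: 21.02
tool_pos: [0.6474, -0.0664, 0.0399]
orientation: [179.9, 47.2, -176.7]
force: [-4.1, 1.0, 2.6]
opening: 0.0007
gripper_force: 2.0
```

```bash
python3 knob.py
```

```text
local 0.0997 -0.0002 Fx -4.27 [-17.1  19.6 -27.5 -98.9 -15.   23.4]
knob shift px -1.125 -0.25 score 0.969
z 0.0399 F [-4.1  1.   2.6]
```

{"api": "jog_arm", "payload": {"plan": [[[0, -0.001, -0.0004, 0.0011, 0, 0, 0], [0, -0.002, -0.0008, 0.0021, 0, 0, 0], [0, -0.002, -0.0008, 0.0021, 0, 0, 0]]]}}

```text
clock: 21.55
tool_pos: [0.6503, -0.067, 0.04]
orientation: [179.9, 47.2, -176.7]
force: [-2.0, 0.1, 1.3]
opening: 0.0008
gripper_force: 1.1
```

```bash
python3 knob.py
```

```text
local 0.1028 -0.0002 Fx -2.02 [-16.8  19.7 -27.1 -98.4 -14.8  22.6]
knob shift px -1.125 -0.25 score 0.969
z 0.04 F [-2.   0.1  1.3]
```

{"api": "jog_arm", "payload": {"plan": [[[0, -0.001, -0.0004, 0.0011, 0, 0, 0], [0, -0.002, -0.0008, 0.0021, 0, 0, 0], [0, -0.002, -0.0008, 0.0021, 0, 0, 0]]]}}

```text
clock: 22.08
tool_pos: [0.6537, -0.0677, 0.0402]
orientation: [179.9, 47.2, -176.7]
force: [-0.0, 0.2, -0.0]
opening: 0.0001
gripper_force: 0.0
```

```bash
python3 knob.py
```

```text
local 0.1061 -0.0002 Fx -0.07 [-16.5  19.9 -26.7 -97.9 -14.6  21.8]
knob shift px 0.0 0.0 score 0.998
z 0.0402 F [-0.   0.2 -0. ]
```

The catch has snapped: contact force is zero and the knob is back at its starting position. I'll back straight off and check.

{"api": "jog_arm", "payload": {"plan": [[[0, 0.002, 0.0008, -0.0021, 0, 0, 0], [0, 0.0067, 0.0026, -0.007, 0, 0, 0], [0, 0.0134, 0.0052, -0.0141, 0, 0, 0], [0, 0.02, 0.0078, -0.0212, 0, 0, 0], [0, 0.0268, 0.0104, -0.0283, 0, 0, 0], [0, 0.0335, 0.013, -0.0354, 0, 0, 0], [0, 0.0335, 0.013, -0.0354, 0, 0, 0], [0, 0.0335, 0.013, -0.0354, 0, 0, 0]]]}}

```text
clock: 23.22
tool_pos: [0.604, -0.0577, 0.0397]
orientation: [179.9, 47.2, -176.7]
force: [0.3, -0.0, -0.2]
opening: 0.0002
gripper_force: 0.0
```

```bash
python3 knob.py && python3 - <<'E'
from plant import ctrl
print(ctrl.get_obs()["force"].round(1)); print(ctrl.close_job())
E
```

```text
local 0.0555 -0.0006 Fx 0.35 [ -21.4   17.5  -33.2 -105.4  -18.6   33.5]
knob shift px 0.0 0.0 score 0.998
z 0.0397 F [ 0.3 -0.  -0.2]
[ 0.3 -0.2  0.1]
the job is handed in; nothing more can be done
None
```

I put the holder flat in the pocket and pushed the carriage in until the catch snapped (plunger knob back at its starting position, push force zero), then backed the tool clear and handed the job in at about 23 s; no verdict came back, and one failed lean on the way briefly drove the wrist to its joint limits without touching anything I could see.

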